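# Probe the winch's bearing block in its nest

### The job

Seat the grey bearing block, upright, fully home in the one metal nest whose pocket fits its shape, and let go of it. Then draw the spring-tipped probe out of its stand and hold it square to the block's sloping top face, its tip inside the ring marked there, pressed lightly so that the spring tip is about half pushed in. Finish while still holding the probe there; leave everything else on the bench where it is.

Things in the scene. Friction and masses are not known exactly. Their poses are not given: they have to be found in the camera images.
- block: Grey cast bearing block, loose, about 0.35 kg (0.25 to 0.5). Seen from above 56 mm long (its x) and 36 mm wide (its y), with flat parallel upright sides at y = +-18 mm that can be gripped. Standing upright at the start. Origin: centre of its flat underside; z up. The top slopes 20 degrees along x: 70 mm high near +x, 60 mm at the middle, 50 mm near -x. A bearing bore shows on each x end (drawn only).
- spot: The marked ring scribed on the block's sloping top face, 16 mm inside diameter and 20 mm outside, with a dot at its centre; part of the block. Origin: the ring's centre, on the surface (60 mm above the underside, at the block's x = y = 0). z is the outward normal of the sloping face, 20 degrees from the block's z, leaning to the block's -x.
- nest_oblong: Fixed aluminium nest plate, 90 x 70 mm, 20 mm high, with an oblong pocket 60 mm (its x) by 40 mm (its y), 14 mm deep, rim chamfered 3 mm: the block fits, either way round, with 2 mm play on each side, its underside then 6 mm above the bench. Origin: centre of the plate's underside, below the pocket's centre; z up.
- nest_round: Fixed plate like it, but with a round pocket of 51 mm; the block does not fit. Origin: centre of the underside.
- nest_square: Fixed plate like it, but with a 43 mm square pocket; the block does not fit. Origin: centre of the underside.
- stand: Fixed grey plastic stand, 60 x 60 mm, 80 mm high, with an upright round hole 24 mm wide and 70 mm deep in its top, from which the probe is drawn straight up. Origin: centre of its underside.
- probe: Loose hand probe, 0.18 kg, hanging upright in the stand by its collar. From the origin, the centre of the collar's underside (z along the probe, up towards the handle): steel collar 36 mm across, z 0 to 6 mm; black handle of square section 24 x 24 mm (flats face its x and y), z 6 to 76 mm; steel barrel 20 mm across, z 0 to -50 mm; below it the spring tip, 8 mm across, to z = -66 mm when out. It must be lifted at least 66 mm to clear the stand.
- probe_tip (a point): The rounded end of the probe's brass spring tip, on the probe's axis, 66 mm below the collar's underside when the tip is out; it moves in with the plunger.
- plunger (a joint): How far the spring tip is pushed in, m: 0 fully out, 0.014 fully in (stop). The spring pushes with about 1 N at 0 and 250 N/m more, so about 2.75 N half in.
- float: Yellow plastic float, 70 mm across, 62 mm high; not part of the job. Origin: centre of the underside.
- elbow: Brass pipe elbow lying flat, about 70 x 70 mm, 32 mm high; not part of the job. Origin: on the bench under its middle.
- clamp: Small stainless sensor clamp, 46 x 26 mm, 34 mm high, with a screw across; not part of the job. Origin: centre of the underside.
- tube: Smoky glass thermometer tube lying down, 168 mm long (its x), 20 mm square brass ends; not part of the job. Origin: under its middle.
- bush: Steel bush (ring), 44 mm across, 30 mm high; not part of the job. Origin: centre of the underside.
- jar: Small amber jar, 48 mm across, 50 mm high; not part of the job. Origin: centre of the underside.
Mind the look-alikes: they are no part of the job. What is shaped like the nest_oblong but purple is not meant.

How it is judged:
By the outcome, as a careful person would: the job done as asked, in the order asked, and still so for the second after the job is handed in, while the arm keeps its last pose, push and grip.
It also fails if it takes over 67 s, if anything falls off the work surface, if the arm or the gripper's body presses on something with over 40 N, if the wrist force passes 120 N, or if a joint passes its speed limit or range.

### The arm

A 7-joint arm with a two-finger parallel gripper is mounted at the origin on the work surface. World frame = base frame: x ahead of the robot, y to its left, z up, the work surface at z = 0. Lengths are in m, angles in rad, forces in N, time in s.
With the tool pointing down it reaches from about 0.425 to 0.875 m from the base axis. Payload 8.4 kg.
Tool frame: the origin (TCP) lies at the very end of the fingers, on their centre line; the grasp point (between the pads) lies 19 mm behind it (manip.hold_point_z is the distance from the TCP to the grasp point, in m); z points along the fingers, y is the line along which they close (so a half turn about z gives the same grasp; the last joint's range is limited). The gripper opens to 85 mm and grips with 20 to 120 N. Pads are 22 mm wide; open, the fingers measure 114 mm over their backs; the gripper's body (76 mm by 85 mm) begins 54 mm behind the grasp point. The pads swing forward as they close: fully open they stand 13 mm farther back than shut.
Start: joints at [-1.28, 0.333, 0.04, 1.465, -0.013, 1.343, -0.059], TCP at [0.247, 0.601, 0.231] pointing down, gripper open.
Joint ranges: [-2.58, 2.58], [-0.38, 2.09], [-1.3, 1.39], [0.25, 2.4], [-1.5, 4.64], [0.08, 2.09], [-2.65, 2.65]. Speed limits (rad/s): [2.22, 2.22, 2.79, 2.79, 3.14, 3.14, 3.14].

### API

Orientations are given as a 3x3 rotation matrix whose columns are the frame's x, y, z axes.
In Python, from cell import manip gives the robot as it stands.
- The arm moves only by the shell command python3 -m handwheel 'ROWS' [FORCE]. ROWS is JSON, one flat list of numbers, 7 for each row, row after row: the turn, a rotation vector about the world's x, y, z in rad, then the shift along the world's x, y, z in m, then the gripper's target within -1 to 1 (shut at 1, half-way at 0, fully open at -1). A call has exactly 10 rows; each row is the pose to reach, as a shift and turn from the pose commanded when the call began; what a row does not reach only later rows make up. A row lasts 1/12 s, in which the tool goes at most 41.7 mm and 7.16 degrees, less where a joint would pass 70% of its speed; a pose out of reach is approached as far as the arm can. A call with a gripper value outside its range is refused whole. The fingers move at their own pace and stop on an object; FORCE is the grip in N (left out, the last holds). Time passes only in rows, so rows that repeat a pose let the fingers close, or fill a call up. It gives the time, the measured TCP pose, the force, the opening and the grip force at its end, in the units of the state.
- manip.state(): the state, without advancing time (a new reading comes with each control period).
- manip.grab_frame(name): name is "scene" or "top"; returns a dict with "img" (420x560x3 uint8, red, green, blue), "range_z" (420x560 float32, m along the optical axis (not along the pixel's ray), 0 where there is no reading), "fx", "fy", "cx", "cy" (pixels), "world_from_camera" (4x4, takes a point from camera to world coordinates). Camera axes: x right, y down, z forward; pixel columns grow to the right and rows downward; lengths in m; the calibration is good to about 2 mm. A picture is of the moment at which its call begins.
- manip.sign_off(): hands the job in; it is judged then, once.
Trained networks look in a picture, given as the dict that the camera call returned (one of the last four; its "shot" number tells which), for a name from the list of things; names that differ only in an ending like _2 or _b are one class to them, and where a whole thing is asked for, a point or a joint stands for the part that bears it (a point fixed in the world has none). Each returns a list of dicts, best first, with "confidence" (0 to 1); they miss things now and then, are a little off and sometimes report something else, mostly with a low value. They report only what shows in the picture. A call takes as long as a camera call. They do not tell look-alikes from the thing itself.
- manip.cut_out(picture, thing): "mask" (420x560 bool, what is visible of it) and "position" ([column, row] in pixels, amid what is visible of it).
- manip.mark_of(picture, thing): "position" ([column, row] in pixels: a listed point, or the origin of a listed thing).
The state is a dict: "clock": time; "joints": joint angles; "dq": joint speeds; "effort": joint torques, N m; "ee_pos": TCP position; "orientation": TCP orientation; "ft_force": force on the tool from outside, world axes, zero at the start; "torque": the same for the moment, N m; "grip_width": opening from 0.0 (shut) to 1.0 (fully open); "finger_force": force on a finger pad.
Only numpy, scipy, OpenCV 4.12 (cv2) and the standard library are available. Lean on these libraries where they do the work, as an engineer would, in place of code of your own. Each camera call takes 0.05 s, during which the arm holds its last target. There are 200 camera calls.

## Working session

There is one attempt and no reset: what is moved stays moved. The work goes in short steps, Python scripts to look and compute and a shell command to move; the robot and the scene stay as the last step left them, time stands still between calls to the robot, and variables do not carry over. Pictures are saved under pics/ and viewed, at most 10 in all, crops included, and the job is handed in when it is done.

```bash
mkdir -p pics; ls; cat > h.py <<'E'
import numpy as np,cv2
from cell import manip
def world(f,u,v,z):
    d=np.stack([(u-f["cx"])/f["fx"]*z,(v-f["cy"])/f["fy"]*z,z,np.ones_like(z)],-1)
    return (d@np.array(f["world_from_camera"]).T)[...,:3]
def cloud(f):
    v,u=np.mgrid[0:420,0:560].astype(float)
    return world(f,u,v,f["range_z"].astype(float))
E
python3 - <<'E'
from h import *
s=manip.state();print(s["ee_pos"],s["orientation"],s["grip_width"],s["clock"])
for n in("scene","top"):
    f=manip.grab_frame(n);cv2.imwrite(f"pics/{n}0.png",f["img"][...,::-1]);P=cloud(f)
    print(n,np.round(f["world_from_camera"],3).tolist(),f["fx"])
    for t in("block","nest_oblong","nest_round","nest_square","stand","probe"):
        for r in manip.cut_out(f,t)[:3]:
            m=r["mask"]&(f["range_z"]>0);p=P[m]
            print(t,round(r["confidence"],2),np.round(r["position"]),np.round(np.median(p,0),3),np.round(np.percentile(p,2,axis=0),3),np.round(np.percentile(p,98,axis=0),3))
E
```

```text
pics
[0.24685944 0.60077653 0.23040166] [[-9.24978855e-01  3.80018218e-01 -5.21831671e-04]
 [ 3.80018554e-01  9.24977462e-01 -1.61062291e-03]
 [-1.29383512e-04 -1.68809785e-03 -9.99998567e-01]] 1.0015094700049691 0.0
scene [[0.322, 0.763, -0.56, 1.036], [0.947, -0.25, 0.203, -0.167], [0.015, -0.596, -0.803, 0.787], [0.0, 0.0, 0.0, 1.0]] 404.48560365969945
block 0.8 [115. 238.] [ 0.496 -0.343  0.052] [ 0.46  -0.375  0.003] [ 0.511 -0.321  0.069]
block 0.64 [378. 165.] [0.488 0.293 0.058] [0.435 0.273 0.008] [0.502 0.332 0.082]
nest_oblong 0.94 [416. 204.] [0.594 0.353 0.016] [ 0.543  0.309 -0.001] [0.642 0.397 0.022]
nest_oblong 0.92 [334. 207.] [0.543 0.145 0.018] [0.498 0.108 0.003] [0.587 0.178 0.022]
nest_round 0.76 [214. 245.] [ 0.553 -0.145  0.019] [ 0.508 -0.181  0.   ] [ 0.598 -0.107  0.022]
nest_round 0.31 [289. 167.] [0.391 0.093 0.024] [0.349 0.07  0.009] [0.43  0.117 0.034]
nest_square 0.8 [268. 219.] [ 0.528 -0.008  0.019] [ 0.483 -0.042  0.001] [0.571 0.026 0.023]
stand 0.76 [377. 164.] [0.488 0.293 0.056] [0.433 0.273 0.002] [0.503 0.336 0.082]
probe 0.91 [388. 139.] [0
[... 307 characters left out ...]
36.] [ 0.479 -0.348  0.062] [ 0.471 -0.357  0.056] [ 0.487 -0.34   0.067]
nest_oblong 0.65 [119. 204.] [0.59  0.357 0.019] [0.544 0.313 0.001] [0.638 0.397 0.026]
nest_oblong 0.64 [206. 220.] [0.541 0.148 0.019] [0.496 0.112 0.003] [0.584 0.183 0.027]
nest_round 0.77 [330. 215.] [ 0.55  -0.143  0.02 ] [ 0.505 -0.178  0.004] [ 0.593 -0.107  0.027]
nest_square 0.8 [268. 228.] [ 0.524 -0.004  0.02 ] [ 0.481 -0.037  0.004] [0.568 0.029 0.027]
stand 0.79 [140. 257.] [0.456 0.291 0.08 ] [0.432 0.276 0.01 ] [0.496 0.342 0.086]
stand 0.58 [411. 239.] [ 0.479 -0.342  0.058] [ 0.449 -0.37   0.005] [ 0.508 -0.319  0.072]
probe 0.67 [127. 250.] [0.464 0.304 0.138] [0.45  0.295 0.082] [0.48  0.323 0.162]
```

View pics/scene0.png

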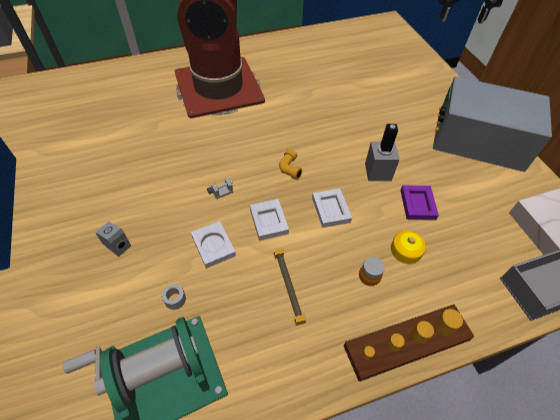

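View pics/top0.png

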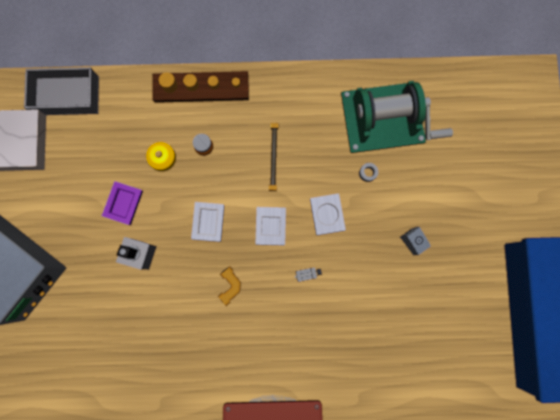

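The scene shows the grey block at (115,238), the aluminium oblong nest at (333,207), the purple look-alike at (420,202), and the probe in its stand at (385,150). The top view agrees. Now I'll measure exact poses.

```bash
cat > m.py <<'E'
from h import *
def near(P,x,y,r): return (np.hypot(P[...,0]-x,P[...,1]-y)<r)&np.isfinite(P[...,2])
def rect(p):
    r=cv2.minAreaRect((p[:,:2]*1000).astype(np.float32)); return np.round(r[0],1),np.round(r[1],1),round(r[2],1)
if __name__=="__main__":
  for n in("scene","top"):
    f=manip.grab_frame(n);P=cloud(f);z=P[...,2];ok=f["range_z"]>0
    print(n,"bench z",[round(float(np.median(z[near(P,x,y,.03)&ok])),4) for x,y in((.47,.0),(.62,.06),(.55,-.28),(.65,.25))])
    k=near(P,.541,.146,.07)&ok;q=P[k&(z>.014)&(z<.03)];print("nest",rect(q),np.median(q[:,2]))
    k=near(P,.48,-.346,.05)&ok;q=P[k&(z>.042)];print("block up",rect(q),len(q))
    # sloped face: fit plane w/ RANSAC-ish by normals
    best=None;rng=np.random.default_rng(0)
    for _ in range(500):
        a=q[rng.choice(len(q),3,False)];nn=np.cross(a[1]-a[0],a[2]-a[0]);nn/=np.linalg.norm(nn)+1e-12
        nn*=np.sign(nn[2]) or 1
        if nn[2]<.8: continue
        i=abs((q-a[0])@nn)<.002
        if best is None or i.sum()>best.sum():best=i
    t=q[best];c=t.mean(0);nn=np.linalg.svd(t-c)[2][2];nn*=np.sign(nn[2])
    print("top face",len(t),rect(t),c.round(4),nn.round(3),"tilt",np.degrees(np.arccos(nn[2])),"x-dir",np.degrees(np.arctan2(-nn[1],-nn[0])))
    for T in("spot","block"): print(T,[(round(r["confidence"],2),np.round(r["position"],1)) for r in manip.mark_of(f,T)[:2]])
    r=manip.mark_of(f,"spot")
    if r: u,v=np.round(r[0]["position"]).astype(int);print("spot xyz",P[v,u])
    k=near(P,.46,.304,.06)&ok;q=P[k&(z>.15)];print("probe top",rect(q),len(q),np.median(q[:,2]))
    q=P[k&(z>.1)];print("handle",rect(q))
    q=P[k&(z>.074)&(z<.084)];print("stand top",rect(q),len(q))
    big=cv2.resize(f["img"][205:270,380:445] if n=="top" else f["img"][205:270,80:145],None,fx=6,fy=6,interpolation=2)
    b2=cv2.resize(f["img"][225:275,100:165] if n=="top" else f["img"][120:185,350:415],(390,390),interpolation=2)
    cv2.imwrite(f"pics/c_{n}.png",np.hstack([big,b2])[...,::-1])
E
python3 m.py; python3 -c "
import cv2,numpy as np;cv2.imwrite('pics/c.png',cv2.resize(np.vstack([cv2.imread('pics/c_scene.png'),cv2.imread('pics/c_top.png')]),(600,600)))"
```

```text
scene bench z [0.0017, 0.0, 0.0001, 0.0001]
nest (array([540.4, 145. ]), array([71.2, 92.1]), 83.2) 0.019618652240586232
block up (array([ 478.8, -349.2]), array([58.5, 36.7]), 33.9) 440
top face 247 (array([ 477.5, -350. ]), array([53.2, 36.8]), 33.1) [ 0.4799 -0.349   0.0609] [-0.284 -0.192  0.94 ] tilt 20.00976953960829 x-dir 34.049801619649806
spot [(0.58, array([108.5, 226.5])), (0.56, array([289. , 287.8]))]
block [(0.83, array([118.6, 243.7]))]
spot xyz [ 0.46500354 -0.3489598   0.05683182]
probe top (array([467.5, 308.3]), array([23.6, 25.6]), 72.1) 97 0.15534943357274866
handle (array([467.7, 308.4]), array([24.4, 26.5]), 69.5)
stand top (array([467. , 309.1]), array([61.1, 62. ]), 72.1) 330
top bench z [0.0034, 0.002, 0.002, 0.003]
nest (array([539.9, 147.3]), array([70.7, 90.2]), 84.2) 0.021738527583410217
block up (array([ 479.2, -347.5]), array([56.5, 39.4]), 34.7) 424
top face 236 (array([ 477.9, -348.3]), array([53.6, 37.4]), 34.2) [ 0.4777 -0.3482  0.0615] [-0.326 -0.214  0.921] tilt 22.98518692833391 x-dir 33.28256673112798
spot [(0.59, array([419.3, 236.8]))]
block [(0.77, array([409., 240.])), (0.19, array([227.8, 285.5]))]
spot xyz [ 0.48433169 -0.34949222  0.06435904]
probe top (array([466.1, 311.1]), array([25.7, 23.9]), 70.5) 136 0.15809885885239572
handle (array([466. , 311.1]), array([25.7, 24. ]), 70.2)
stand top (array([465.8, 311.2]), array([62.5, 60.2]), 72.0) 390
```

View pics/c.png

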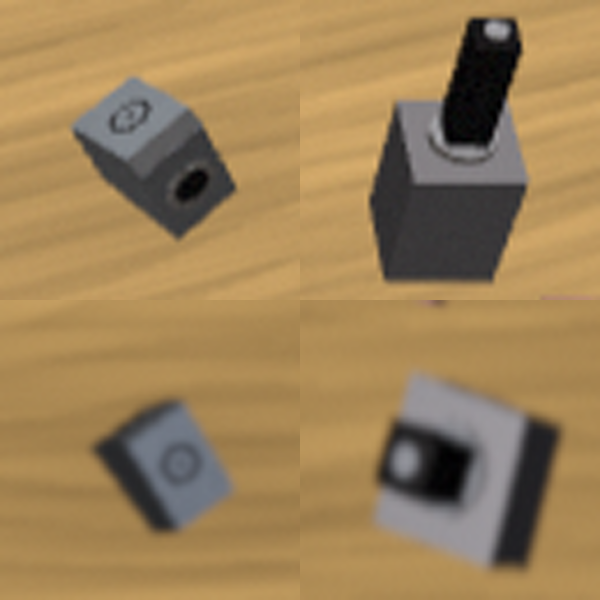

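The crops confirm that the ring sits on the slope, with the high end of the block toward the scene camera (yaw about 34°). The block is at (0.479, -0.348). The nest is at (0.540, 0.146) with its x axis at -6.3°. The probe is at (0.4665, 0.310) with its flats at 72°. I'm moving towards the block now.

```bash
python3 -m handwheel '[0,0,-0.12,0.026,-0.035,0,-1, 0,0,-0.24,0.052,-0.07,0,-1, 0,0,-0.36,0.078,-0.105,0,-1, 0,0,-0.48,0.104,-0.14,0,-1, 0,0,-0.6,0.13,-0.175,0,-1, 0,0,-0.72,0.156,-0.21,0,-1, 0,0,-0.84,0.182,-0.245,0,-1, 0,0,-0.96,0.208,-0.28,0,-1, 0,0,-1.08,0.234,-0.315,0,-1, 0,0,-1.08,0.26,-0.35,0,-1]'
python3 -m handwheel '[0,0,-0.12,0.01,-0.04,0,-1, 0,0,-0.24,0.02,-0.08,0,-1, 0,0,-0.36,0.03,-0.12,0,-1, 0,0,-0.48,0.04,-0.16,0,-1, 0,0,-0.6,0.04,-0.2,0,-1, 0,0,-0.72,0.04,-0.24,0,-1, 0,0,-0.84,0.04,-0.28,0,-1, 0,0,-0.96,0.04,-0.32,0,-1, 0,0,-1.08,0.03,-0.36,0,-1, 0,0,-1.08,0.02,-0.4,0,-1]'
```

```text
clock: 1.93
ee_pos: [0.4964, 0.265, 0.2317]
orientation: [[-0.093, 0.996, 0.001], [0.996, 0.093, 0.001], [0.001, 0.001, -1.0]]
ft_force: [1.2, 1.3, 0.8]
grip_width: 1.0
finger_force: 0.0
clock: 2.77
ee_pos: [0.515, -0.1351, 0.2315]
orientation: [[0.834, 0.551, 0.001], [0.551, -0.834, -0.0], [0.0, 0.0, -1.0]]
ft_force: [0.5, -0.8, 0.5]
grip_width: 1.001
finger_force: 0.0
```

```bash
python3 -m handwheel '[0,0,0,-0.007,-0.03,0,-1, 0,0,0,-0.014,-0.06,0,-1, 0,0,0,-0.021,-0.09,0,-1, 0,0,0,-0.028,-0.12,0,-1, 0,0,0,-0.035,-0.15,-0.01,-1, 0,0,0,-0.042,-0.18,-0.03,-1, 0,0,0,-0.048,-0.199,-0.05,-1, 0,0,0,-0.048,-0.199,-0.07,-1, 0,0,0,-0.048,-0.199,-0.09,-1, 0,0,0,-0.048,-0.199,-0.09,-1]'
python3 - <<'E'
from h import *
f=manip.grab_frame("scene");cv2.imwrite("pics/s1.png",cv2.resize(f["img"][130:290,20:220],None,fx=3,fy=3)[...,::-1]);print(manip.state()["ee_pos"])
E
```

```text
clock: 3.6
ee_pos: [0.4656, -0.3314, 0.1379]
orientation: [[0.83, 0.557, -0.005], [0.557, -0.83, 0.002], [-0.003, -0.004, -1.0]]
ft_force: [-0.4, 0.7, 0.4]
grip_width: 1.0
finger_force: 0.0
[ 0.46640775 -0.33165602  0.13995009]
```

View pics/s1.png

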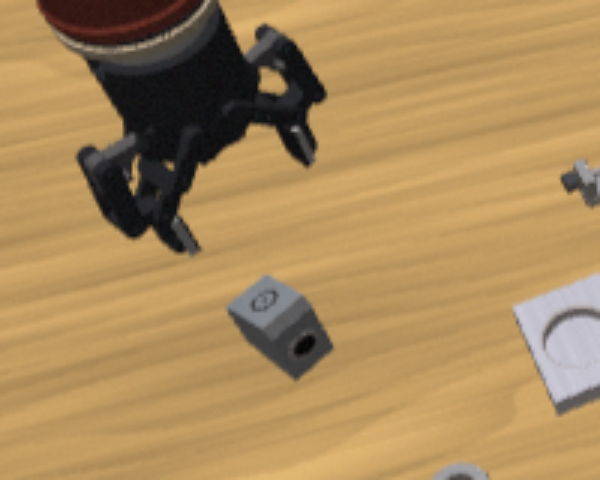

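Jaws open above the block, straddling its flat sides and slightly short of centre. Correcting from the measured pose and descending.

```bash
python3 -m handwheel '[0,0,0,0.006,-0.008,0,-1, 0,0,0,0.0125,-0.0165,0,-1, 0,0,0,0.0125,-0.0165,-0.01,-1, 0,0,0,0.0125,-0.0165,-0.025,-1, 0,0,0,0.0125,-0.0165,-0.04,-1, 0,0,0,0.0125,-0.0165,-0.04,-1, 0,0,0,0.0125,-0.0165,-0.04,-1, 0,0,0,0.0125,-0.0165,-0.04,-1, 0,0,0,0.0125,-0.0165,-0.04,-1, 0,0,0,0.0125,-0.0165,-0.04,-1]' 40
```

```text
clock: 4.48
ee_pos: [0.4805, -0.349, 0.1023]
orientation: [[0.83, 0.558, 0.001], [0.558, -0.83, -0.0], [0.001, 0.001, -1.0]]
ft_force: [0.3, -0.5, 0.8]
grip_width: 0.997
finger_force: 0.0
```

```bash
python3 -m handwheel '[0,0,0,-0.001,0.001,-0.015,-1, 0,0,0,-0.001,0.001,-0.035,-1, 0,0,0,-0.001,0.001,-0.055,-1, 0,0,0,-0.001,0.001,-0.07,-1, 0,0,0,-0.001,0.001,-0.078,-1, 0,0,0,-0.001,0.001,-0.078,-1, 0,0,0,-0.001,0.001,-0.078,0, 0,0,0,-0.001,0.001,-0.078,0.5, 0,0,0,-0.001,0.001,-0.078,1, 0,0,0,-0.001,0.001,-0.078,1]' 40
python3 -m handwheel '[0,0,0,0,0,0,1, 0,0,0,0,0,0,1, 0,0,0,0,0,0,1, 0,0,0,0,0,0,1, 0,0,0,0,0,0.005,1, 0,0,0,0,0,0.015,1, 0,0,0,0,0,0.03,1, 0,0,0,0,0,0.05,1, 0,0,0,0,0,0.07,1, 0,0,0,0,0,0.09,1]' 50
```

```text
clock: 5.32
ee_pos: [0.4795, -0.3481, 0.0242]
orientation: [[0.83, 0.558, 0.001], [0.558, -0.83, -0.0], [0.001, 0.001, -1.0]]
ft_force: [-0.2, -0.1, 0.8]
grip_width: 0.453
finger_force: 0.0
clock: 6.15
ee_pos: [0.4783, -0.3475, 0.1144]
orientation: [[0.83, 0.557, -0.001], [0.557, -0.83, 0.0], [-0.001, -0.001, -1.0]]
ft_force: [0.8, -0.5, -4.2]
grip_width: 0.419
finger_force: 50.5
```

```bash
python3 -m handwheel '[0,0,-0.03,0.003,0.012,0.01,1, 0,0,-0.08,0.008,0.036,0.01,1, 0,0,-0.14,0.012,0.064,0.01,1, 0,0,-0.2,0.016,0.094,0.01,1, 0,0,-0.26,0.02,0.124,0.01,1, 0,0,-0.32,0.024,0.154,0.01,1, 0,0,-0.38,0.028,0.184,0.01,1, 0,0,-0.44,0.03,0.212,0.01,1, 0,0,-0.48,0.032,0.236,0.01,1, 0,0,-0.5,0.034,0.25,0.01,1]'
python3 -m handwheel '[0,0,-0.03,0.003,0.03,0,1, 0,0,-0.08,0.006,0.06,0,1, 0,0,-0.12,0.01,0.09,0,1, 0,0,-0.16,0.014,0.12,0,1, 0,0,-0.19,0.018,0.15,0,1, 0,0,-0.2,0.02,0.18,0,1, 0,0,-0.2,0.024,0.205,0,1, 0,0,-0.2,0.026,0.225,0,1, 0,0,-0.2,0.027,0.24,0,1, 0,0,-0.2,0.027,0.244,0,1]'
python3 -m handwheel '[0,0,0,0,0,0,1, 0,0,0,0,0,0,1, 0,0,0,0,0,0,1, 0,0,0,0,0,0,1, 0,0,0,0,0,0,1, 0,0,0,0,0,0,1, 0,0,0,0,0,0,1, 0,0,0,0,0,0,1, 0,0,0,0,0,0,1, 0,0,0,0,0,0,1]'
```

```text
clock: 6.98
ee_pos: [0.5126, -0.0944, 0.1234]
orientation: [[0.996, 0.092, -0.001], [0.092, -0.996, 0.002], [-0.001, -0.002, -1.0]]
ft_force: [0.6, 0.8, -4.1]
grip_width: 0.414
finger_force: 50.9
clock: 7.82
ee_pos: [0.5396, 0.1492, 0.1234]
orientation: [[0.994, -0.105, -0.0], [-0.105, -0.994, 0.0], [-0.001, -0.0, -1.0]]
ft_force: [-0.6, 1.3, -4.7]
grip_width: 0.414
finger_force: 51.1
clock: 8.65
ee_pos: [0.54, 0.1462, 0.1233]
orientation: [[0.994, -0.108, 0.0], [-0.108, -0.994, 0.0], [0.0, -0.0, -1.0]]
ft_force: [-0.6, -0.6, -4.7]
grip_width: 0.413
finger_force: 51.1
```

```bash
python3 - <<'E'
from h import *
f=manip.grab_frame("scene");cv2.imwrite("pics/s2.png",cv2.resize(f["img"][90:250,240:440],None,fx=3,fy=3)[...,::-1])
P=cloud(f);c=manip.state();R=np.array(c["orientation"]);o=c["ee_pos"]
for r in manip.cut_out(f,"block")[:2]:
    p=(P[r["mask"]]-o)@R; print(r["confidence"],r["position"],len(p))
    for lo in range(-40,40,8):
        q=p[(p[:,2]*1000>lo)&(p[:,2]*1000<lo+8)]
        if len(q)>5: print(lo,np.round(np.percentile(q,[2,50,98],axis=0)*1000,1).tolist(),len(q))
E
```

```text
0.86 [343.2, 176.8] 625
-40 [[-10.1, -17.6, -39.9], [8.9, -0.7, -36.7], [27.3, 17.9, -32.3]] 145
-32 [[-22.7, -17.0, -31.8], [25.4, -2.6, -29.3], [27.5, 18.7, -24.2]] 72
-24 [[11.0, -16.8, -23.8], [26.2, 3.7, -20.5], [27.8, 18.3, -16.2]] 51
-16 [[10.5, -17.7, -15.7], [26.2, 2.7, -12.3], [29.0, 18.1, -8.3]] 52
-8 [[9.2, -16.0, -7.8], [26.6, 6.0, -4.5], [28.3, 23.3, -0.1]] 50
0 [[7.0, -17.9, 0.5], [26.4, 7.3, 3.8], [28.5, 18.0, 8.0]] 43
8 [[0.4, -16.9, 8.3], [25.5, 3.4, 11.6], [27.2, 18.0, 15.4]] 44
16 [[-4.4, -16.1, 16.2], [25.5, 9.1, 19.3], [27.0, 18.1, 23.3]] 52
```

View pics/s2.png

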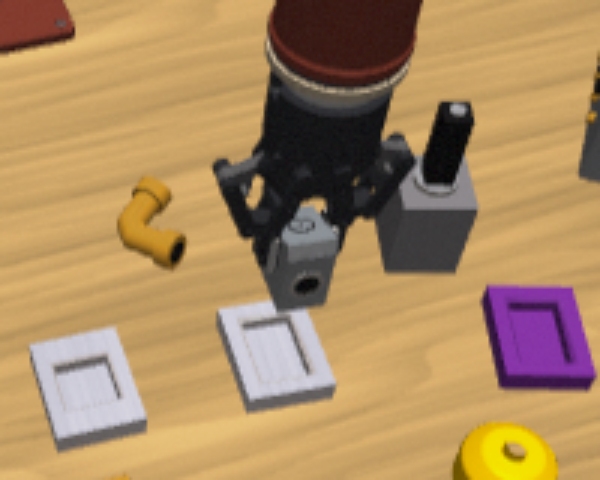

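The block hangs level over the oblong nest, which is at about (275,350) in the crop. The block centre sits about 1.5 mm back of the TCP, so I'm shifting and lowering in stages.

```bash
python3 -m handwheel '[0,0,0,0.0015,0,-0.008,1, 0,0,0,0.0015,0,-0.02,1, 0,0,0,0.0015,0,-0.035,1, 0,0,0,0.0015,0,-0.05,1, 0,0,0,0.0015,0,-0.06,1, 0,0,0,0.0015,0,-0.067,1, 0,0,0,0.0015,0,-0.072,1, 0,0,0,0.0015,0,-0.074,1, 0,0,0,0.0015,0,-0.076,1, 0,0,0,0.0015,0,-0.078,1]'
python3 -m handwheel '[0,0,0,0,0,-0.001,1, 0,0,0,0,0,-0.002,1, 0,0,0,0,0,-0.003,1, 0,0,0,0,0,-0.004,1, 0,0,0,0,0,-0.005,1, 0,0,0,0,0,-0.006,1, 0,0,0,0,0,-0.007,1, 0,0,0,0,0,-0.008,1, 0,0,0,0,0,-0.009,1, 0,0,0,0,0,-0.009,1]'
```

```text
clock: 9.58
ee_pos: [0.5419, 0.1463, 0.0456]
orientation: [[0.994, -0.108, 0.001], [-0.108, -0.994, 0.0], [0.001, -0.001, -1.0]]
ft_force: [0.0, 0.0, -4.6]
grip_width: 0.416
finger_force: 51.1
clock: 10.42
ee_pos: [0.5414, 0.1462, 0.0361]
orientation: [[0.994, -0.108, -0.0], [-0.108, -0.994, -0.0], [-0.0, 0.0, -1.0]]
ft_force: [-0.4, -0.4, -3.9]
grip_width: 0.416
finger_force: 51.1
```

```bash
python3 -m handwheel '[0,0,0,0,0,-0.001,1, 0,0,0,0,0,-0.002,1, 0,0,0,0,0,-0.003,1, 0,0,0,0,0,-0.004,1, 0,0,0,0,0,-0.005,1, 0,0,0,0,0,-0.006,1, 0,0,0,0,0,-0.0065,1, 0,0,0,0,0,-0.0065,1, 0,0,0,0,0,-0.0065,1, 0,0,0,0,0,-0.0065,1]'
```

```text
clock: 11.25
ee_pos: [0.5415, 0.1463, 0.0304]
orientation: [[0.994, -0.108, -0.0], [-0.108, -0.994, 0.001], [-0.0, -0.001, -1.0]]
ft_force: [-4.6, -0.7, 5.8]
grip_width: 0.416
finger_force: 52.3
```

Contact at the expected seated height. Releasing.

```bash
python3 -m handwheel '[0,0,0,0,0,0,0.1, 0,0,0,0,0,0,0, 0,0,0,0,0,0,-0.3, 0,0,0,0,0,0,-0.6, 0,0,0,0,0,0,-1, 0,0,0,0,0,0,-1, 0,0,0,0,0,0.01,-1, 0,0,0,0,0,0.03,-1, 0,0,0,0,0,0.055,-1, 0,0,0,0,0,0.08,-1]'
python3 -m handwheel '[0,0,0,0,0.01,0.03,-1, 0,0,0,-0.005,0.03,0.06,-1, 0,0,0,-0.015,0.05,0.09,-1, 0,0,0,-0.03,0.07,0.11,-1, 0,0,0,-0.04,0.09,0.12,-1, 0,0,0,-0.05,0.11,0.12,-1, 0,0,0,-0.06,0.13,0.12,-1, 0,0,0,-0.07,0.15,0.12,-1, 0,0,0,-0.075,0.16,0.12,-1, 0,0,0,-0.075,0.163,0.12,-1]'
python3 - <<'E'
from m import *
for n in("scene","top"):
    f=manip.grab_frame(n);P=cloud(f);z=P[...,2];ok=f["range_z"]>0
    k=near(P,.541,.146,.04)&ok;q=P[k&(z>.045)&(z<.1)]
    best=None;rng=np.random.default_rng(0)
    for _ in range(500):
        a=q[rng.choice(len(q),3,False)];nn=np.cross(a[1]-a[0],a[2]-a[0]);nn/=np.linalg.norm(nn)+1e-12;nn*=np.sign(nn[2]) or 1
        if nn[2]<.8: continue
        i=abs((q-a[0])@nn)<.002
        if best is None or i.sum()>best.sum():best=i
    t=q[best];c=t.mean(0);nn=np.linalg.svd(t-c)[2][2];nn*=np.sign(nn[2])
    print(n,len(t),rect(t),rect(q),c.round(4),nn.round(3),"tilt",np.degrees(np.arccos(nn[2])),np.degrees(np.arctan2(-nn[1],-nn[0])),"z@center",c[2]-((np.array([.5408,.1462])-c[:2])@nn[:2])/nn[2])
    for r in manip.mark_of(f,"spot")[:2]:
        u,v=np.round(r["position"]).astype(int);print("spot",round(r["confidence"],2),u,v,P[v,u].round(4))
    k=near(P,.466,.31,.06)&ok;q=P[k&(z>.15)];print("probe",rect(q),len(q))
cv2.imwrite("pics/s3.png",cv2.resize(manip.grab_frame("scene")["img"][90:250,240:440],None,fx=3,fy=3)[...,::-1])
E
```

```text
clock: 12.08
ee_pos: [0.5412, 0.1458, 0.1111]
orientation: [[0.994, -0.109, -0.001], [-0.109, -0.994, -0.001], [-0.001, 0.001, -1.0]]
ft_force: [0.7, 0.2, 0.0]
grip_width: 0.999
finger_force: 0.0
clock: 12.92
ee_pos: [0.4652, 0.3112, 0.2301]
orientation: [[0.994, -0.105, -0.0], [-0.105, -0.994, 0.001], [-0.0, -0.0, -1.0]]
ft_force: [0.5, -0.3, 0.7]
grip_width: 0.999
finger_force: 0.0
scene 208 (array([538.7, 146.9]), array([37.3, 53. ]), 84.8) (array([540.8, 146.5]), array([37.6, 57.4]), 83.9) [0.5408 0.146  0.0663] [-0.348  0.04   0.937] tilt 20.525553451411444 -6.478606012136925 z@center 0.06625761917017238
spot 0.55 403 253 [0.7175 0.2311 0.0415]
spot 0.45 339 193 [0.5438 0.1562 0.067 ]
probe (array([478.5, 307.4]), array([119.6,  63.6]), 77.5) 4131
top 206 (array([538.2, 148.9]), array([36.1, 53.1]), 82.8) (array([539.3, 148.6]), array([36.3, 57.6]), 83.1) [0.5387 0.1489 0.0676] [-0.342  0.054  0.938] tilt 20.262880712904735 -8.923992824133014 z@center 0.06855577754085403
spot 0.48 201 216 [0.5463 0.1548 0.0679]
spot 0.3 162 160 [0.6845 0.2484 0.0555]
probe (array([467.4, 288.4]), array([115.1,  76.3]), 10.0) 6105
```

View pics/s3.png

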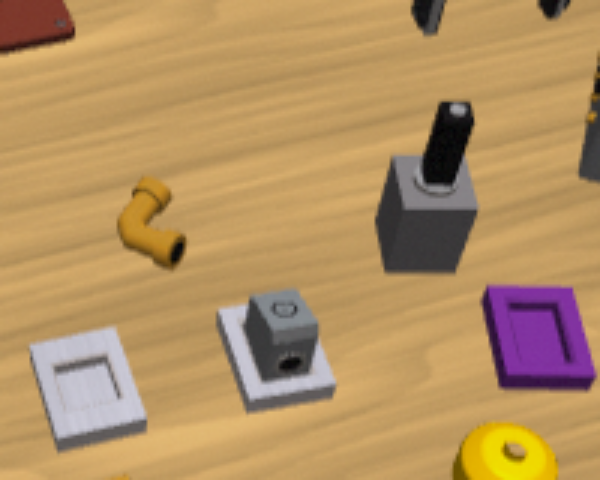

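The block is seated upright in the aluminium nest: tilt is about 20.3° and the ring height 66 mm, as expected. Now the probe, turning the tool to its flats first.

```bash
python3 -m handwheel '[0,0,0.08,0,0,0,-1, 0,0,0.16,0,0,0,-1, 0,0,0.24,0,0,0,-1, 0,0,0.32,0,0,0,-1, 0,0,0.4,0,0,0,-1, 0,0,0.48,0,0,0,-1, 0,0,0.56,0,0,0,-1, 0,0,0.64,0,0,0,-1, 0,0,0.68,0,0,0,-1, 0,0,0.68,0,0,0,-1]'
python3 -m handwheel '[0,0,0.08,0,0,0,-1, 0,0,0.16,0,0,0,-1, 0,0,0.24,0,0,0,-1, 0,0,0.32,0,0,0,-1, 0,0,0.4,0,0,0,-1, 0,0,0.48,0,0,0,-1, 0,0,0.56,0,0,0,-1, 0,0,0.64,0,0,0,-1, 0,0,0.675,0,0,0,-1, 0,0,0.675,0,0,0,-1]'
python3 -c "
from m import *
s=manip.state();R=s['orientation'];print(s['ee_pos'],R,np.degrees(np.arctan2(R[1][1],R[0][1])),s['joints'])"
```

```text
clock: 14.0
ee_pos: [0.4672, 0.3078, 0.2299]
orientation: [[0.841, 0.541, 0.0], [0.541, -0.841, -0.0], [-0.0, 0.0, -1.0]]
ft_force: [-0.1, -0.3, 0.5]
grip_width: 1.002
finger_force: 0.0
clock: 14.83
ee_pos: [0.467, 0.3083, 0.2298]
orientation: [[0.32, 0.947, 0.0], [0.947, -0.32, -0.0], [-0.0, 0.0, -1.0]]
ft_force: [-0.8, 0.4, 0.4]
grip_width: 1.001
finger_force: 0.0
[0.46698885 0.30829921 0.22983286] [[ 3.19768053e-01  9.47495853e-01  3.76805618e-05]
 [ 9.47495844e-01 -3.19768044e-01 -1.54566447e-04]
 [-1.34402028e-04  8.51275874e-05 -9.99999987e-01]] -18.64889783149797 [-1.2424578   0.16288591  0.6541738   1.71835622 -0.10258039  1.29499445
 -0.89216066]
```

```bash
python3 -m handwheel '[0,0,0,0,0.0015,-0.015,-1, 0,0,0,0,0.0015,-0.035,-1, 0,0,0,0,0.0015,-0.055,-1, 0,0,0,0,0.0015,-0.075,-1, 0,0,0,0,0.0015,-0.095,-1, 0,0,0,0,0.0015,-0.11,-1, 0,0,0,0,0.0015,-0.12,-1, 0,0,0,0,0.0015,-0.127,-1, 0,0,0,0,0.0015,-0.127,-1, 0,0,0,0,0.0015,-0.127,-1]'
python3 -m handwheel '[0,0,0,0,0,0,0, 0,0,0,0,0,0,0.3, 0,0,0,0,0,0,0.4, 0,0,0,0,0,0,0.5, 0,0,0,0,0,0,1, 0,0,0,0,0,0,1, 0,0,0,0,0,0,1, 0,0,0,0,0,0,1, 0,0,0,0,0,0,1, 0,0,0,0,0,0,1]' 60
```

```text
clock: 15.67
ee_pos: [0.4668, 0.3107, 0.1032]
orientation: [[0.319, 0.948, 0.0], [0.948, -0.319, 0.0], [0.0, 0.0, -1.0]]
ft_force: [-0.4, -0.2, 0.6]
grip_width: 1.003
finger_force: 0.0
clock: 16.5
ee_pos: [0.4666, 0.3109, 0.1032]
orientation: [[0.318, 0.948, 0.0], [0.948, -0.318, 0.0], [0.0, -0.0, -1.0]]
ft_force: [-1.7, -0.7, 4.9]
grip_width: 0.278
finger_force: 58.8
```

```bash
python3 -m handwheel '[0,0,0,0,0,0.004,1, 0,0,0,0,0,0.012,1, 0,0,0,0,0,0.025,1, 0,0,0,0,0,0.04,1, 0,0,0,0,0,0.055,1, 0,0,0,0,0,0.07,1, 0,0,0,0,0,0.085,1, 0,0,0,0,0,0.1,1, 0,0,0,0,0,0.11,1, 0,0,0,0,0,0.11,1]' 90
python3 - <<'E'
from m import *
s=manip.state();R=np.array(s["orientation"]);o=np.array(s["ee_pos"]);print(o,s["ft_force"],s["torque"])
for n in("scene","top"):
    f=manip.grab_frame(n);P=cloud(f)
    for r in manip.cut_out(f,"probe")[:1]:
        p=(P[r["mask"]]-o)@R;print(n,r["confidence"],r["position"],len(p))
        for lo in range(-50,110,10):
            q=p[(p[:,2]*1000>lo)&(p[:,2]*1000<lo+10)]
            if len(q)>5:print(lo,np.round(np.percentile(q,[3,50,97],axis=0)*1000,1).tolist(),len(q))
    for r in manip.mark_of(f,"probe_tip")[:2]:print("tip",r["confidence"],r["position"])
    if n=="scene":cv2.imwrite("pics/s4.png",cv2.resize(f["img"][60:220,290:490],None,fx=3,fy=3)[...,::-1])
E
```

```text
clock: 17.33
ee_pos: [0.4674, 0.3112, 0.2151]
orientation: [[0.319, 0.948, 0.002], [0.948, -0.319, 0.002], [0.003, 0.001, -1.0]]
ft_force: [0.4, 0.2, -2.5]
grip_width: 0.27
finger_force: 88.0
[0.46738812 0.31123828 0.21511139] [ 0.40288733  0.18797192 -2.45850814] [-0.00630804 -0.05307816 -0.01027446]
scene 0.84 [395.6, 115.1] 431
-50 [[-14.2, -9.1, -49.0], [-13.2, 1.1, -44.8], [-11.4, 11.8, -40.1]] 19
-40 [[-14.1, -7.7, -39.9], [-13.0, 6.8, -35.3], [-11.0, 12.7, -30.7]] 19
-30 [[-13.8, -8.8, -29.4], [-13.1, 5.4, -24.9], [-10.7, 11.6, -20.7]] 19
-20 [[-14.4, -8.6, -19.6], [-13.0, 7.0, -17.4], [-10.8, 15.6, -10.3]] 23
-10 [[-14.2, -8.1, -9.8], [-12.9, 9.7, -3.6], [-6.6, 18.5, -0.2]] 25
0 [[-14.0, -7.2, 0.5], [-11.8, 10.7, 6.4], [7.2, 14.0, 9.6]] 34
10 [[-18.3, -7.5, 10.4], [-6.6, 11.7, 16.9], [12.5, 17.5, 19.6]] 90
20 [[-17.9, 5.7, 20.2], [-5.0, 15.7, 21.7], [6.5, 17.9, 26.8]] 17
30 [[-10.8, 2.5, 30.2], [-5.1, 7.8, 34.6], [4.3, 11.0, 39.0]] 26
40 [[-11.5, -0.9, 40.3], [-4.6, 7.6, 44.7], [5.3, 11.0, 49.4]] 37
50 [[-11.0, 1.4, 50.7], [-3.7, 7.7, 54.9], [5.6, 10.4, 59.3]] 28
60 [[-11.6, -1.3, 60.1], [-5.4, 7.7, 64.7], [4.8, 11.5, 69.6]] 33
70 [[-10.5, 1.3, 70.4], [-4.2, 6.1, 72.3], [5.7, 9.9, 78.4]] 8
80 [[-5.3, -0.3, 80.8], [-3.4, 2.2, 83.2], [0.3, 3.7, 87.3]] 9
top 0.63 [137.0, 251.3] 761
```

View pics/s4.png

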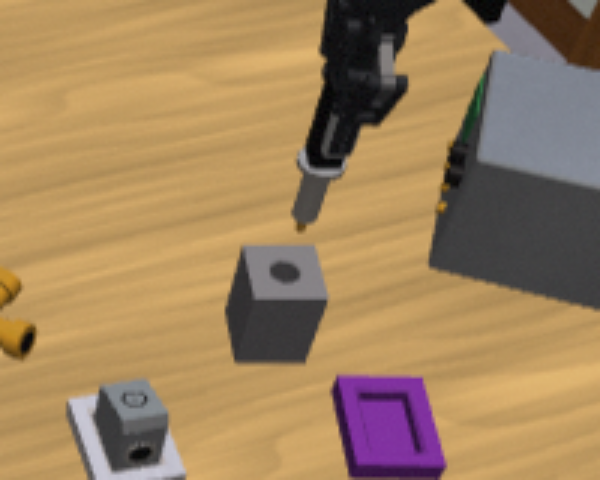

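The probe is out of the stand, straight in the jaws, with its tip about 89 mm beyond the TCP. I'm tilting it 20° and moving to 7 cm off the ring.

```bash
python3 -m handwheel '[0,0,0,0.001,-0.008,0.001,1, -0.002,-0.02,0,0.003,-0.026,0.001,1, -0.008,-0.07,0,0.006,-0.05,0.001,1, -0.014,-0.12,0,0.009,-0.075,0.001,1, -0.02,-0.18,0,0.012,-0.1,0.001,1, -0.026,-0.24,0,0.015,-0.122,0.001,1, -0.032,-0.29,0,0.017,-0.14,0.001,1, -0.036,-0.33,0,0.018,-0.153,0.001,1, -0.038,-0.347,0,0.0185,-0.1586,0.001,1, -0.038,-0.347,0,0.0185,-0.1586,0.001,1]'
python3 -m handwheel '[0,0,0,0,0,0,1, 0,0,0,0,0,0,1, 0,0,0,0,0,0,1, 0,0,0,0,0,0,1, 0,0,0,0,0,0,1, 0,0,0,0,0,0,1, 0,0,0,0,0,0,1, 0,0,0,0,0,0,1, 0,0,0,0,0,0,1, 0,0,0,0,0,0,1]'
cat > tip.py <<'E'
from m import *
s=manip.state();R=np.array(s["orientation"]);o=np.array(s["ee_pos"])
S=np.array([.5403,.1466,.066]);n=np.array([-.340,.0376,.940]);n/=np.linalg.norm(n)
print("square err deg",np.degrees(np.arccos(-R[:,2]@n)),"z",R[:,2].round(3),"rotfix",np.cross(R[:,2],-n).round(4))
g=o-S; print("tcp height along n",g@n,"lateral",(g-(g@n)*n).round(4),"F.n",np.array(s["ft_force"])@n,s["ft_force"],"j",np.round(s["joints"],2))
E
python3 tip.py
```

```text
clock: 18.47
ee_pos: [0.4842, 0.1501, 0.2132]
orientation: [[0.307, 0.889, 0.339], [0.949, -0.314, -0.037], [0.073, 0.333, -0.94]]
ft_force: [0.9, -0.7, -2.0]
grip_width: 0.27
finger_force: 88.4
clock: 19.3
ee_pos: [0.4849, 0.1521, 0.2138]
orientation: [[0.306, 0.889, 0.34], [0.949, -0.312, -0.037], [0.073, 0.334, -0.94]]
ft_force: [-0.1, 0.9, -1.4]
grip_width: 0.267
finger_force: 88.4
square err deg 0.019254450741502924 z [ 0.34  -0.037 -0.94 ] rotfix [-0.0003 -0.     -0.0001]
tcp height along n 0.1579011316143667 lateral [-0.0017 -0.0004 -0.0006] F.n -1.1957345164637898 [-0.13968882  0.85246309 -1.35707257] j [-1.22 -0.25  0.59  2.11  0.44  1.01 -1.14]
```

```bash
python3 -m handwheel '[0,0,0,0.002,0,-0.005,1, 0,0,0,0.004,0,-0.011,1, 0,0,0,0.007,-0.001,-0.018,1, 0,0,0,0.01,-0.001,-0.025,1, 0,0,0,0.013,-0.001,-0.032,1, 0,0,0,0.016,-0.0015,-0.039,1, 0,0,0,0.0185,-0.0015,-0.046,1, 0,0,0,0.0205,-0.0018,-0.051,1, 0,0,0,0.0214,-0.0018,-0.0539,1, 0,0,0,0.0214,-0.0018,-0.0539,1]'
python3 tip.py; python3 - <<'E'
from m import *
s=manip.state();R=np.array(s["orientation"]);o=np.array(s["ee_pos"])
f=manip.grab_frame("scene");W=np.linalg.inv(np.array(f["world_from_camera"]))
def px(p):
    c=W@np.r_[p,1];return c[0]/c[2]*f["fx"]+f["cx"],c[1]/c[2]*f["fy"]+f["cy"]
S=np.array([.5403,.1466,.066])
print("pred tip",px(o+R[:,2]*.0892),"pred spot",px(S), "axis pts",px(o+R[:,2]*.03),px(o+R[:,2]*.07))
print([(t,r["confidence"],r["position"]) for t in("probe_tip","spot") for r in manip.mark_of(f,t)[:2]])
P=cloud(f)
for r in manip.cut_out(f,"probe")[:1]:
    p=(P[r["mask"]]-o)@R
    for lo in range(20,100,10):
        q=p[(p[:,2]*1000>lo)&(p[:,2]*1000<lo+10)]
        if len(q)>5:print(lo,np.round(np.percentile(q,[3,50,97],axis=0)*1000,1).tolist(),len(q))
u,v=np.round(px(S)).astype(int);print(u,v)
cv2.imwrite("pics/s5.png",cv2.resize(f["img"][v-50:v+30,u-50:u+50],None,fx=7,fy=7,interpolation=2)[...,::-1])
E
```

```text
clock: 20.13
ee_pos: [0.5063, 0.1501, 0.1591]
orientation: [[0.306, 0.89, 0.339], [0.949, -0.312, -0.038], [0.072, 0.334, -0.94]]
ft_force: [-0.2, -0.4, -2.0]
grip_width: 0.267
finger_force: 88.4
square err deg 0.052655764613615534 z [ 0.339 -0.038 -0.94 ] rotfix [ 0.0006 -0.0006  0.0002]
tcp height along n 0.09922918240632281 lateral [-0.0003 -0.0003 -0.0001] F.n -1.8391359499988293 [-0.24954595 -0.41776697 -2.03067856] j [-1.22 -0.13  0.67  2.14  0.39  0.85 -1.08]
pred tip (np.float64(334.3116664602548), np.float64(189.36211846130735)) pred spot (np.float64(334.43957588831387), np.float64(193.16489685917247)) axis pts (np.float64(334.78839195783456), np.float64(166.27186994690507)) (np.float64(334.4624689302748), np.float64(182.0579853133523))
[('probe_tip', 0.19, [370.1, 277.5]), ('probe_tip', 0.17, [287.7, 166.8]), ('spot', 0.49, [333.8, 192.2]), ('spot', 0.32, [175.2, 300.2])]
20 [[-16.7, 2.5, 20.3], [-5.7, 12.8, 22.4], [7.9, 17.5, 29.8]] 25
30 [[-10.8, 3.9, 30.0], [-2.8, 7.9, 33.9], [6.3, 12.2, 39.8]] 32
40 [[-8.7, 5.3, 40.9], [-2.4, 8.5, 44.2], [4.3, 10.2, 49.6]] 29
50 [[-8.6, 5.0, 50.3], [-2.4, 7.9, 55.0], [7.0, 10.4, 59.6]] 31
60 [[-8.6, 1.9, 60.9], [0.1, 7.7, 65.1], [7.6, 9.9, 69.6]] 32
70 [[-7.6, 0.4, 70.6], [-1.5, 6.8, 72.4], [6.9, 9.8, 79.4]] 12
80 [[-5.3, -1.1, 80.8], [-3.3, 2.1, 81.6], [0.7, 3.3, 84.0]] 7
334 193
```

View pics/s5.png

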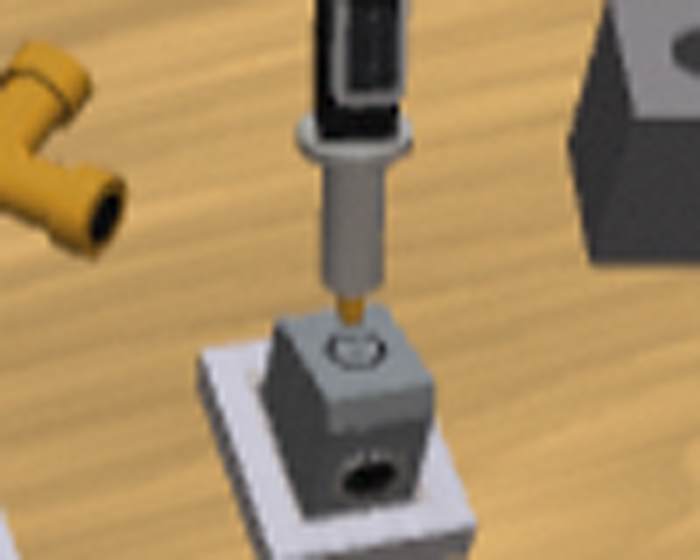

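The tip (crop 349,325) hangs over the ring centre (357,350), matching the prediction to about 2 mm. I'm shifting +1.5 mm in y and lowering until contact, with averaged force readings.

```bash
cat >> tip.py <<'E'
F=[];H=[]
for _ in range(8):
    manip.grab_frame("top");s=manip.state();F.append(np.array(s["ft_force"])@n);H.append((np.array(s["ee_pos"])-S)@n)
print("avg F.n %.2f sd %.2f  h %.4f"%(np.mean(F),np.std(F),np.mean(H)))
E
python3 tip.py|tail -1
python3 -m handwheel '[0,0,0,0.0005,0.0015,0,1, 0,0,0,0.001,0.0015,-0.001,1, 0,0,0,0.0015,0.0015,-0.002,1, 0,0,0,0.002,0.0015,-0.003,1, 0,0,0,0.0024,0.0014,-0.004,1, 0,0,0,0.0028,0.0013,-0.005,1, 0,0,0,0.0032,0.0013,-0.006,1, 0,0,0,0.0034,0.0012,-0.0075,1, 0,0,0,0.0034,0.0012,-0.0075,1, 0,0,0,0.0034,0.0012,-0.0075,1]' >/dev/null
python3 tip.py
python3 -m handwheel '[0,0,0,0,0,-0.0005,1, 0,0,0,0.0003,0,-0.001,1, 0,0,0,0.0005,0,-0.0015,1, 0,0,0,0.0007,0,-0.002,1, 0,0,0,0.0009,-0.0001,-0.0025,1, 0,0,0,0.001,-0.0001,-0.0028,1, 0,0,0,0.001,-0.0001,-0.0028,1, 0,0,0,0.001,-0.0001,-0.0028,1, 0,0,0,0.001,-0.0001,-0.0028,1, 0,0,0,0.001,-0.0001,-0.0028,1]' >/dev/null
python3 tip.py
```

```text
avg F.n -1.52 sd 0.51  h 0.1001
square err deg 0.010372177585426048 z [ 0.34  -0.037 -0.94 ] rotfix [-0.0001 -0.0001 -0.    ]
tcp height along n 0.09165794758200507 lateral [0.0006 0.0014 0.0001] F.n -1.9181041348750347 [ 0.10772926 -0.13118955 -1.99694893] j [-1.22 -0.11  0.68  2.15  0.38  0.83 -1.07]
avg F.n -1.55 sd 0.42  h 0.0918
square err deg 0.0260685994651673 z [ 0.34  -0.037 -0.94 ] rotfix [-0.0004  0.0001 -0.0002]
tcp height along n 0.08882410745006702 lateral [0.0007 0.0015 0.0002] F.n 0.25929235547212903 [-1.31564083 -0.19622398 -0.19209356] j [-1.22 -0.1   0.69  2.15  0.37  0.82 -1.07]
avg F.n -0.45 sd 0.37  h 0.0888
```

Just touching (about +1.1 N) at 88.8 mm, as predicted. Pressing in another 6.8 mm.

```bash
python3 -m handwheel '[0,0,0,0.0003,0,-0.0008,1, 0,0,0,0.0006,-0.0001,-0.0016,1, 0,0,0,0.0009,-0.0001,-0.0024,1, 0,0,0,0.0011,-0.0001,-0.0032,1, 0,0,0,0.0014,-0.0002,-0.004,1, 0,0,0,0.0017,-0.0002,-0.0048,1, 0,0,0,0.002,-0.0002,-0.0056,1, 0,0,0,0.0023,-0.0003,-0.0064,1, 0,0,0,0.0023,-0.0003,-0.0064,1, 0,0,0,0.0023,-0.0003,-0.0064,1]' >/dev/null
python3 tip.py; python3 - <<'E'
from h import *
f=manip.grab_frame("scene");cv2.imwrite("pics/s6.png",cv2.resize(f["img"][143:223,284:384],None,fx=7,fy=7,interpolation=2)[...,::-1])
E
```

```text
square err deg 0.02329598293575512 z [ 0.34  -0.037 -0.94 ] rotfix [-0.0004  0.0001 -0.0001]
tcp height along n 0.0819804779732806 lateral [0.0007 0.0015 0.0002] F.n 2.640240865223254 [-1.17822941  0.53864933  2.36191464] j [-1.22 -0.09  0.69  2.15  0.36  0.8  -1.06]
avg F.n 1.45 sd 0.38  h 0.0820
```

View pics/s6.png

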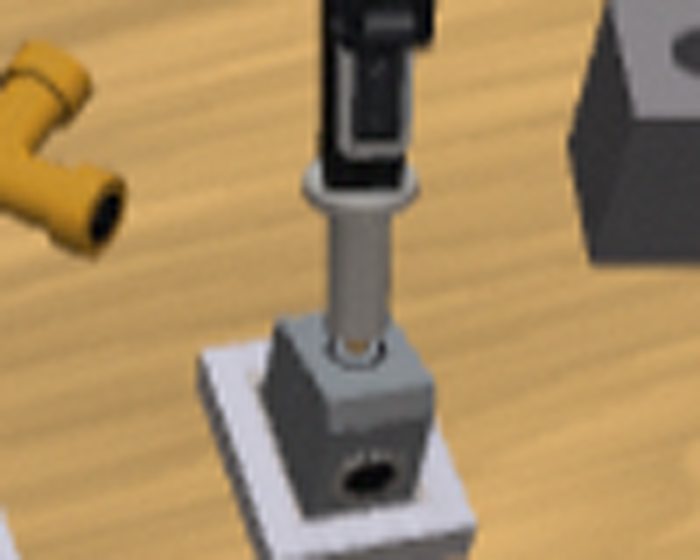

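The tip is centred in the ring at about (357,350). The spring force is about 3.0 N, close to half in, the probe is square to the face, and the block hasn't moved. Handing in.

```bash
python3 -c "
from cell import manip
print(manip.sign_off())"
```

```text
the job is handed in; nothing more can be done
None
```

The job is handed in: the block is seated upright in the aluminium oblong nest and released, and the probe is held square to its sloping face, tip inside the ring, with the spring about half in (roughly 3 N).

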